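Set the tube mixer's speed wheel and start it

TASK

With a closed fingertip pressing lightly, roll the black thumbwheel that stands out of the slot in the mixer's top until the red cursor in the scale window lies level with the yellow clip (within the clip's width, not at the blue one), take the finger off, and only then press the green start button well down and let it go. Move the cursor by the wheel alone, never by touching it, and be gentle: do not press the wheel onto its stop (more than 11 N) or push on the rest of the mixer with more than 20 N. Leave the vial, bottle and tip box where they stand.

Things in the scene. Friction and masses are not known exactly. Their poses are not given: they have to be found in the camera images.
- mixer: tube mixer fixed to the table. Origin: centre of the underside of its control deck, on the table; x points away from the robot, z up. Deck 240 (x) by 200 (y) mm, flat top panel 70 mm above the table. At its left (y = 101 to 251 mm) a tube head with capped tubes, 103 mm high. On the panel: slot and wheel at y = -45, scale window at y = 22, clip rail at y = 45 mm
- slot (a point): centre of the slot (60 mm along x, 16 wide) at the panel's surface. A black rubber-tyred thumbwheel, radius 30, width 12 mm, stands out of it, its axle along the mixer's y straight below this point. The wheel's top is 6 to 12 mm above the panel: this differs from unit to unit and is not measured, and the tyre runs 2 mm out of true; find it by touch
- slot_end (a point): far end of the slot, 30 mm along x from its centre. How the wheel feels: it is sprung, begins to sink at about 1.5 N and sinks 1 mm for each further 3.5 N, to a hard stop 3 mm down (12 N). Rolling takes about 3 N at the rim, so a finger that presses too lightly slips; 6.5 to 7.5 N, moved along the mixer's x at 20 to 40 mm/s in several lifted strokes, works
- dial: bracket of the thumbwheel, hidden in the deck; with the wheel and the cursor it is one unit. Origin: roughly the unpressed axle, 18 to 24 mm below the panel; do not aim by its height, touch decides. Axes as the mixer's
- wheel (a joint): angle of the thumbwheel, rad, range -2.3 to 2.3; grows as the top of its rim is moved along the mixer's +x, 30 mm of rim travel per rad. It drives the cursor: +1 rad moves the cursor 20 mm along the mixer's +x; at 0 the cursor stands level with the slot's centre. It stays where it is left
- cursor: the red cursor, an upright blade 3 mm thick along x, 18 mm along y, that stands a few mm out of the dark scale window (104 by 22 mm); origin: middle of its top edge, axes as the mixer's. It moves along the mixer's x, driven by the wheel, and sinks with the wheel when that is pressed. Its height is rough: do not aim by it. Do not touch it
- yellow_mark (a point): on the top of the yellow clip, midway along x, the wanted setting: a fixed block 8 mm wide along x, 22 mm along y, 7 mm high on the rail beside the scale window, 16 to 34 mm nearer or farther than the slot's centre along x. Axes as the mixer's. The cursor is on it when both have the same mixer x, to 4 mm
- blue_mark (a point): on the top of the blue clip, midway along x, a like clip at the other end of the rail; not wanted here
- start_top (a point): centre of the top of the green start button, radius 14 mm, at rest; in a small grey housing on the panel, between the slot and the robot-side edge, 102 mm from the slot's centre
- start (a joint): how far the start button is pressed, m: 0 up, 0.006 fully down; it springs back. It takes 2 N to begin, about 4.5 N at 0.003, from where it counts as pressed, and 7 N to the bottom, which is hard
- vial: small amber vial with a black cap, 25 mm across, 44 mm high, standing loose on the mixer's panel at its far right corner; origin: centre of its underside
- reagent: reagent bottle with a green cap, 52 mm across, 110 mm high, on the table to the right of the mixer; origin: centre of its underside
- tip_box: white box of pipette tips with a red top, 85 by 120 by 55 mm, on the table beyond the mixer; origin: centre of its underside

How it is judged:
By the outcome, as a careful person would: the job done as asked, in the order asked, and still so for the second after the job is handed in, with the robot touching nothing.
It also fails if it takes over 58 s, if anything falls off the work surface, if the arm or the gripper's body presses on something with over 40 N, if the wrist force passes 120 N, or if a joint passes its speed limit or range.

ROBOT

A 6-joint arm with a two-finger parallel gripper is mounted at the origin on the work surface. World frame = base frame: x ahead of the robot, y to its left, z up, the work surface at z = 0. Lengths are in m, angles in rad, forces in N, time in s.
With the tool pointing down it reaches from about 0.25 to 0.725 m from the base axis. Payload 4 kg.
Tool frame: the origin (TCP) lies on the centre line of the jaws, within the pads' length; the fingertips stand 17 mm ahead of it and the grasp point (between the pads) lies 2 mm behind it; z points along the fingers, x is the direction in which the jaws open and shut, and the axes are right-handed (so a half turn about z gives the same grasp; the last joint's range is limited). The gripper opens to 85 mm and grips with 20 to 120 N. Pads are 22 mm wide; open, the fingers measure 114 mm over their backs; the gripper's body (76 mm by 85 mm) begins 54 mm behind the grasp point. The pads swing forward as they close: fully open they stand 13 mm farther back than shut.
Start: joints at [1.322, 0.241, 0.005, 1.335, 0, 1.571], TCP at [0.123, 0.485, 0.248] pointing down, gripper open.
Joint ranges: [-2.72, 2.72], [-1.05, 1.87], [-1.09, 1.28], [-1.99, 2.15], [-1.42, 1.44], [-3.14, 3.14]. Speed limits (rad/s): [2.79, 2.79, 3.14, 3.14, 3.14, 3.14].

INTERFACE

Orientations are given as a unit quaternion [x, y, z, w].
In Python, from workcell import bot gives the robot as it stands.
- The arm moves only by the tool jog_arm, never from a script. Its arguments are lists of equal length, an entry for each row: "jaw": the closure, from 0 (fully open) to 1 (shut); "linear": the shift along the tool's x, y, z in m, a list of three; "delta_rot": the turn, a rotation vector about the tool's x, y, z in degrees, a list of three. A call has exactly 8 rows; each row is the pose to reach, as a shift and turn from the pose commanded when the call began, along the tool's axes at that moment; what a row does not reach only later rows make up. A row lasts 1/12 s, in which the tool goes at most 41.7 mm and 7.16 degrees, less where a joint would pass 70% of its speed; a pose out of reach is approached as far as the arm can. A call with a gripper value outside its range is refused whole. The fingers move at their own pace and stop on an object; the grip force is fixed at half the most. Time passes only in rows, so rows that repeat a pose let the fingers close, or fill a call up. It gives the time, the measured TCP pose, the force and the opening at its end, in the units of the state.
- bot.get_obs(): the state, without advancing time (a new reading comes with each control period).
- bot.camera(name): name is "scene" or "top" or "wrist"; returns (picture, depth): 480x640x3 uint8, red, green, blue; 480x640 float32, m along the optical axis (not along the pixel's ray), 0 where there is no reading.
- bot.calibration(name): a dict with "fovy" (degrees; the focal length in pixels is half the picture's height over the tangent of half this angle, whatever the lens; pixels are square), "cx", "cy" (the principal point, pixels), "origin" and "orientation" of the camera in the world. Camera axes: x right, y down, z forward; pixel columns grow to the right and rows downward; lengths in m; the calibration is good to about 2 mm. The wrist camera is an equidistant fisheye: a pixel r from the principal point sees the ray r / f radians off the axis. A picture is of the moment at which its call begins: read the wrist's pose just before it. calibration takes no time and is no camera call; for the wrist camera it gives the pose at the moment of the call.
- bot.job_done(): hands the job in, once; it reports no verdict.
The state is a dict: "clock": time; "joint_pos": joint angles; "joint_vel": joint speeds; "tau": joint torques, N m; "eef_pos": TCP position; "tool_rot": TCP orientation; "ft_force": force on the tool from outside, world axes, zero at the start; "ft_torque": the same for the moment, N m; "grip_width": finger opening in m.
Only numpy, scipy, OpenCV 4.12 (cv2) and the standard library are available. Lean on these libraries where they do the work, as an engineer would, in place of code of your own. Each camera call takes 0.05 s, during which the arm holds its last target.

## Working session

There is one attempt and no reset: what is moved stays moved. The work goes in short steps, Python scripts to look and compute and a tool call to move; the robot and the scene stay as the last step left them, time stands still between calls to the robot, and variables do not carry over. Pictures are saved under pics/ and viewed, and the job is handed in when it is done.

Besides the shell and the picture viewer there is one more tool, called as name(argument=value, ...) on one line, values as JSON. jog_arm: Moves the arm, as the interface text tells. Its arguments: {"type":"object","properties":{"jaw":{"type":"array","items":{"type":"number"}},"linear":{"type":"array","items":{"type":"array","items":{"type":"number"}}},"delta_rot":{"type":"array","items":{"type":"array","items":{"type":"number"}}}},"required":["jaw","linear","delta_rot"]}

```bash
mkdir -p pics; ls; python3 - <<'E'
from workcell import bot
import cv2
o=bot.get_obs(); print(o)
for n in ("top","scene"):
    im,d=bot.camera(n); cv2.imwrite(f"pics/{n}0.png",im[:,:,::-1]); print(n,bot.calibration(n))
    import numpy as np; np.savez(f"{n}0.npz",im=im,d=d)
E
```

```text
pics
{'clock': 0.0, 'joint_pos': array([ 1.32201470e+00,  2.41396032e-01,  3.70380129e-03,  1.33518552e+00,
       -3.94331288e-06,  1.57083019e+00]), 'joint_vel': array([-0.00147234, -0.00018022, -0.000409  , -0.00044612, -0.00056177,
       -0.00057666]), 'tau': array([-1.25296236e-03, -3.72313607e+01,  2.52410227e+01,  1.68492511e-02,
        3.37862934e-05,  7.83616116e-06]), 'eef_pos': array([0.12296475, 0.48402378, 0.24741358]), 'tool_rot': array([ 7.89384173e-01,  6.13898643e-01, -8.20291444e-04,  6.40477375e-04]), 'ft_force': array([ 0.2397987 ,  0.09298504, -0.27116534]), 'ft_torque': array([-0.00805307,  0.0123733 ,  0.03738401]), 'grip_width': 0.08550670906757929}
top {'fovy': 48.49909876976668, 'cx': 320.39794588759224, 'cy': 234.6552734610471, 'origin': array([ 0.53306909, -0.02084216,  0.95388884]), 'orientation': array([ 0.708219  , -0.70271234,  0.05187287, -0.04393643])}
scene {'fovy': 42.66861992905491, 'cx': 315.706578980813, 'cy': 244.7713264918601, 'origin': array([1.13517514, 0.00115936, 0.75577407]), 'orientation': array([ 0.66638742,  0.68069856, -0.21989193, -0.21029699])}
```

View pics/top0.png

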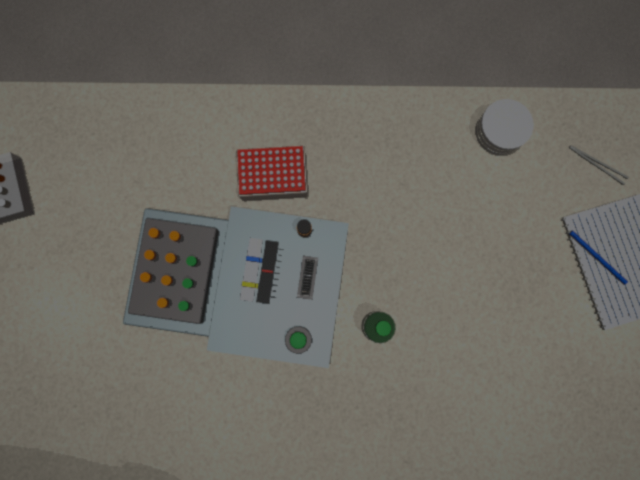

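View pics/scene0.png

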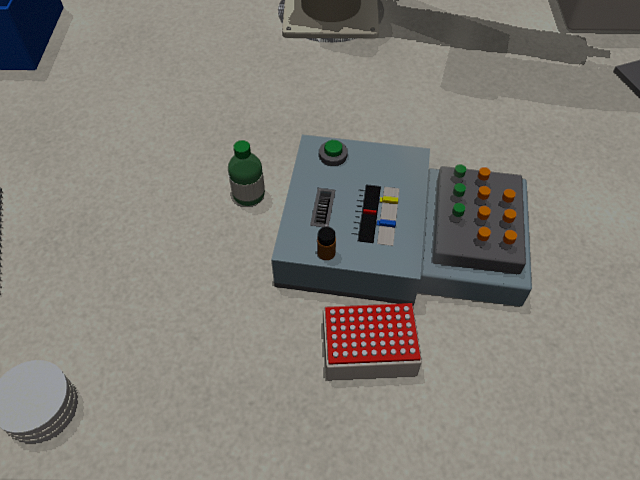

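The top view shows the slot at about (307,277), the button at (297,340), the window at (268,272), the cursor at (267,269), yellow at (249,285, on the robot's side) and blue at (254,259). Next I measure these.

```bash
cat > h.py <<'E'
import numpy as np, cv2
from scipy.spatial.transform import Rotation as R
def rays(c,uv,h=480):
    uv=np.atleast_2d(uv).astype(float); f=h/2/np.tan(np.radians(c["fovy"])/2)
    d=np.c_[(uv[:,0]-c["cx"])/f,(uv[:,1]-c["cy"])/f,np.ones(len(uv))]
    return R.from_quat(c["orientation"]).apply(d)
def plane(c,uv,z):
    d=rays(c,uv); o=c["origin"]; return o+d*((z-o[2])/d[:,2])[:,None]
def project(c,p,h=480):
    f=h/2/np.tan(np.radians(c["fovy"])/2)
    q=R.from_quat(c["orientation"]).inv().apply(np.atleast_2d(p)-c["origin"])
    return np.c_[c["cx"]+f*q[:,0]/q[:,2],c["cy"]+f*q[:,1]/q[:,2]]
def blobs(im,lo,hi,amin=6):
    hsv=cv2.cvtColor(im,cv2.COLOR_RGB2HSV); m=cv2.inRange(hsv,np.array(lo),np.array(hi))
    n,l,s,c=cv2.connectedComponentsWithStats(m)
    return [(c[i].round(2).tolist(),s[i].tolist()) for i in range(1,n) if s[i][4]>=amin]
COL=dict(yellow=((22,120,90),(35,255,255)),blue=((105,120,90),(125,255,255)),green=((50,120,50),(75,255,255)),redA=((0,150,80),(6,255,255)),redB=((174,150,80),(180,255,255)))
E
python3 - <<'E'
from workcell import bot
from h import *
for n in("top","scene"):
    z=np.load(f"{n}0.npz"); im=z["im"]; d=z["d"]; c=bot.calibration(n)
    x0,y0,x1,y1=(200,195,355,375) if n=="top" else (270,130,435,300)
    sub=im[y0:y1,x0:x1]
    cv2.imwrite(f"pics/{n}0z.png",cv2.resize(sub[:,:,::-1],None,fx=3.3,fy=3.3,interpolation=cv2.INTER_CUBIC))
    for k,(lo,hi) in COL.items():
        for ct,s in blobs(sub,lo,hi):
            uv=[ct[0]+x0,ct[1]+y0]; 
            print(n,k,np.round(uv,1),s[2:],"plane .077",plane(c,uv,.077)[0].round(4),"depth",d[int(round(uv[1])),int(round(uv[0]))])
    # panel outline
    hsv=cv2.cvtColor(im,cv2.COLOR_RGB2HSV); print(hsv[300,320] if n=="top" else hsv[200,300])
E
```

```text
top yellow [249.5 284.3] [16, 6, 59] plane .077 [0.5696 0.0853 0.077 ] depth 0.8712642
top blue [253.8 258.9] [16, 5, 58] plane .077 [0.6115 0.0792 0.077 ] depth 0.8769495
top green [297.6 339.8] [16, 16, 202] plane .077 [0.4809 0.0053 0.077 ] depth 0.84409255
top redA [266.6 270.6] [9, 2, 14] plane .077 [0.5924 0.0577 0.077 ] depth 0.87477803
[ 99  15 123]
scene yellow [388.7 198.6] [18, 6, 85] plane .077 [0.5697 0.0878 0.077 ] depth 0.8774562
scene blue [385.9 221.7] [19, 6, 76] plane .077 [0.6114 0.082  0.077 ] depth 0.85308504
scene green [333.  146.1] [18, 13, 181] plane .077 [0.4669 0.0074 0.077 ] depth 0.0
scene redA [369.2 210.5] [13, 4, 32] plane .077 [0.5918 0.0593 0.077 ] depth 0.86587465
[101  43 126]
```

View pics/top0z.png

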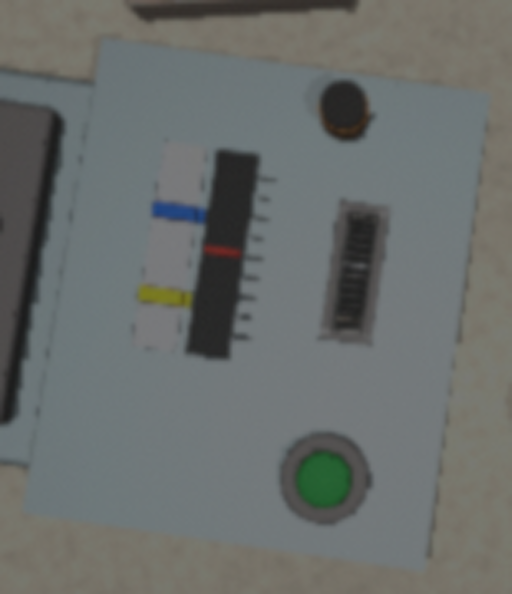

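View pics/scene0z.png

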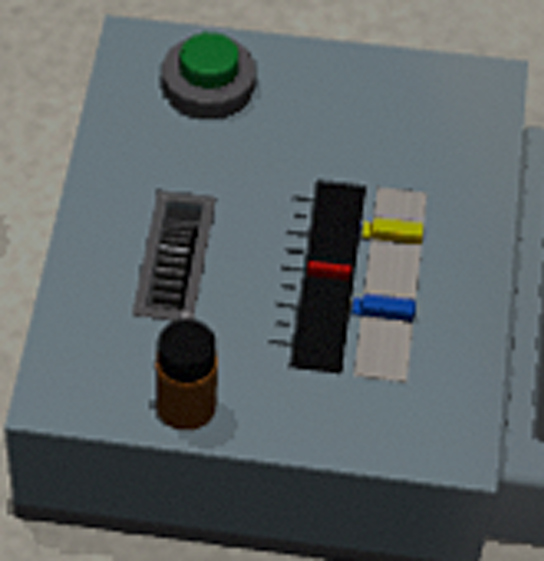

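```bash
python3 - <<'E'
from workcell import bot
from h import *
T=bot.calibration("top"); S=bot.calibration("scene")
def tri(a,b):
    d1=rays(T,a)[0];d2=rays(S,b)[0]; A=np.c_[d1,-d2]; t=np.linalg.lstsq(A,S["origin"]-T["origin"],rcond=None)[0]
    p=T["origin"]+t[0]*d1;q=S["origin"]+t[1]*d2; return (p+q)/2,np.linalg.norm(p-q)
for n,a,b in(("btn",(297.6,339.8),(333,146.1)),("yel",(249.5,284.3),(388.7,198.6)),("blu",(253.8,258.9),(385.9,221.7)),("cur",(266.6,270.6),(369.2,210.5))): print(n,tri(a,b))
im=np.load("top0.npz")["im"]
hsv=cv2.cvtColor(im,cv2.COLOR_RGB2HSV)
m=cv2.inRange(hsv,(85,8,60),(115,90,200)); m=cv2.morphologyEx(m,cv2.MORPH_OPEN,np.ones((3,3)))
x0=218; m[:,:200]=0
cs,_=cv2.findContours(m,cv2.RETR_EXTERNAL,cv2.CHAIN_APPROX_NONE); c=max(cs,key=cv2.contourArea); h=cv2.convexHull(c)
q=cv2.approxPolyDP(h,6,True)[:,0]; print(q, cv2.contourArea(c))
P=plane(T,q,.07); print(P.round(4)); print(np.linalg.norm(np.diff(np.r_[P,P[:1]],axis=0),axis=1))
# dark/grey slot frame: low-sat pixels in box
sub=hsv[245:310,285:330]; mm=((sub[:,:,1]<25)&(sub[:,:,2]<200)|(sub[:,:,2]<70)).astype(np.uint8)
g=im[245:310,285:330].astype(int); bl=(g[:,:,2]-g[:,:,0]<8).astype(np.uint8)
n,l,s,ct=cv2.connectedComponentsWithStats(bl); i=1+np.argmax(s[1:,4]); ys,xs=np.where(l==i); r=cv2.minAreaRect(np.c_[xs+285,ys+245].astype(np.float32)); print("slot",r,s[i]); B=plane(T,cv2.boxPoints(r),.07); print(B.round(4),B.mean(0).round(4))
dk=(g.max(2)<60).astype(np.uint8); ys,xs=np.where(dk>0); print("dark",xs.mean()+285,ys.mean()+245,plane(T,(xs.mean()+285,ys.mean()+245),.075))
# window
w=im[230:320,250:290].max(2)<60
n,l,s,ct=cv2.connectedComponentsWithStats(w.astype(np.uint8)); print([(ct[i]+[250,230],s[i]) for i in range(1,n) if s[i,4]>40])
ys,xs=np.where(w);r=cv2.minAreaRect(np.c_[xs+250,ys+230].astype(np.float32));B=plane(T,cv2.boxPoints(r),.07);print("win",r,B.round(4),B.mean(0).round(4))
E
```

```text
btn (array([0.48172911, 0.00608485, 0.09205314]), np.float64(0.002322476482580877))
yel (array([0.56970801, 0.08651813, 0.07702029]), np.float64(0.0025047716775879513))
blu (array([0.61148924, 0.0806087 , 0.07702454]), np.float64(0.002759109184263697))
cur (array([0.59231451, 0.0584902 , 0.07750989]), np.float64(0.0015696030807185789))
[[200 216]
 [235 207]
 [347 224]
 [327 366]
 [208 349]
 [200 334]] 18094.5
[[ 0.6836  0.1719  0.07  ]
 [ 0.6994  0.1137  0.07  ]
 [ 0.6722 -0.0749  0.07  ]
 [ 0.439  -0.0426  0.07  ]
 [ 0.4649  0.1507  0.07  ]
 [ 0.4887  0.1646  0.07  ]]
[0.06030991 0.19060468 0.2353663  0.19502334 0.02759669 0.19497241]
slot ((311.5, 282.0), (54.0, 35.0), 90.0) [   9   10   36   55 1106]
[[ 0.6191  0.0133  0.07  ]
 [ 0.6196 -0.0449  0.07  ]
 [ 0.5305 -0.0454  0.07  ]
 [ 0.5301  0.0121  0.07  ]] [ 0.5748 -0.0162  0.07  ]
dark 307.20068027210885 276.91156462585036 [[ 0.58261223 -0.00906736  0.075     ]]
[(array([269.62089552, 255.16716418]), array([ 12,  11,  16,  30, 335], dtype=int32)), (array([264.64345404, 287.13091922]), array([  7,  42,  16,  31, 359], dtype=int32))]
win ((267.02703857421875, 271.66217041015625), (12.321043968200684, 61.50124740600586), 8.972626686096191) [[0.5426 0.0745 0.07  ]
 [0.6434 0.0609 0.07  ]
 [0.6403 0.0405 0.07  ]
 [0.5396 0.0545 0.07  ]] [0.5915 0.0576 0.07  ]
```

Two-view checks agree: the mixer's yaw is about -8.0°, the slot is at (0.582,-0.009), and the yellow clip top comes out at z 0.077 as it should. The cursor has to move about -26.3 mm (-1.31 rad, roughly 39 mm of rim toward the robot). The button is at (0.482,0.006), 102 mm from the slot as stated. I'll approach high with the jaws shut.

jog_arm(jaw=[1,1,1,1,1,1,1,1], linear=[[-0.01,0.015,0],[-0.03,0.046,0],[-0.053,0.082,0],[-0.076,0.118,0],[-0.099,0.154,0],[-0.122,0.19,0],[-0.145,0.226,0],[-0.168,0.262,0]], delta_rot=[[0,0,0],[0,0,-1],[0,0,-2],[0,0,-3],[0,0,-4],[0,0,-5],[0,0,-6],[0,0,-6.3]])

```text
clock: 0.77
eef_pos: [0.332, 0.26, 0.2481]
tool_rot: [0.754, 0.657, -0.0, -0.0]
ft_force: [1.3, 0.8, -0.7]
grip_width: -0.0001
```

```bash
cat >> h.py <<'E'
YAW=np.radians(-8.0); EX=np.array([np.cos(YAW),np.sin(YAW),0]); EY=np.array([-np.sin(YAW),np.cos(YAW),0])
SLOT=np.array([.5823,-.0089,.07])
def todelta(o,goal):
    r=R.from_quat(o["tool_rot"]); return r.inv().apply(np.asarray(goal)-o["eef_pos"])
def show(o,goal=None):
    r=R.from_quat(o["tool_rot"]).as_matrix()
    p=o["eef_pos"]-SLOT
    print("t",round(o["clock"],2),"pos",o["eef_pos"].round(4),"mixer rel slot",(p@EX).round(4),(p@EY).round(4),"yaw_y",np.degrees(np.arctan2(r[1,1],r[0,1])).round(2),"zt",r[:,2].round(4),"F",o["ft_force"].round(2),"w",round(o["grip_width"],4))
    if goal is not None: print("delta",todelta(o,goal).round(4))
E
python3 -c "
from workcell import bot
from h import *
show(bot.get_obs(),[.5823,-.0089,.14])"
```

```text
t 0.77 pos [0.332  0.26   0.2481] mixer rel slot -0.2853 0.2315 yaw_y -7.89 zt [-3.e-04 -1.e-04 -1.e+00] F [ 1.33  0.8  -0.68] w -0.0001
delta [-0.232   0.2848  0.1081]
```

jog_arm(jaw=[1,1,1,1,1,1,1,1], linear=[[-0.022,0.027,0],[-0.044,0.054,0],[-0.067,0.082,0],[-0.09,0.11,0],[-0.114,0.14,0],[-0.138,0.169,0],[-0.16,0.196,0],[-0.18,0.22,0]], delta_rot=[[0,0,0],[0,0,0],[0,0,0],[0,0,0],[0,0,0],[0,0,0],[0,0,0],[0,0,0]])

```text
clock: 1.43
eef_pos: [0.5253, 0.0511, 0.2477]
tool_rot: [0.755, 0.656, -0.0, -0.0]
ft_force: [-0.2, -0.0, 0.3]
grip_width: 0.0002
```

jog_arm(jaw=[1,1,1,1,1,1,1,1], linear=[[-0.012,0.015,0.01],[-0.025,0.031,0.025],[-0.037,0.046,0.045],[-0.046,0.057,0.065],[-0.05,0.0613,0.085],[-0.05,0.0613,0.1],[-0.05,0.0613,0.11],[-0.05,0.0613,0.11]], delta_rot=[[0,0,0],[0,0,0],[0,0,0],[0,0,0],[0,0,0],[0,0,0],[0,0,0],[0,0,0]])

```text
clock: 2.1
eef_pos: [0.576, -0.0049, 0.1351]
tool_rot: [0.755, 0.656, -0.002, -0.002]
ft_force: [-0.7, -0.6, -0.4]
grip_width: 0.0002
```

```bash
python3 - <<'E'
from workcell import bot
from h import *
show(bot.get_obs(),[.5823,-.0089,.11])
for n in("top","scene","wrist"):
    im,d=bot.camera(n); np.savez(f"{n}1.npz",im=im,d=d)
    s=im if n=="wrist" else cv2.resize(im[180:390,180:400] if n=="top" else im[100:310,240:460],None,fx=2.7,fy=2.7)
    cv2.imwrite(f"pics/{n}1.png",s[:,:,::-1])
print(bot.calibration("wrist"))
E
```

```text
t 2.1 pos [ 0.576  -0.0049  0.1351] mixer rel slot -0.0068 0.0031 yaw_y -7.97 zt [-6.2e-03  1.0e-04 -1.0e+00] F [-0.74 -0.58 -0.39] w 0.0002
delta [-0.0031  0.0069  0.0251]
{'fovy': 65.70646984690485, 'cx': 316.78461214945065, 'cy': 245.96344959376398, 'origin': array([0.5048285 , 0.00484599, 0.26534279]), 'orientation': array([0.74582991, 0.64934012, 0.09774096, 0.1119904 ])}
```

View pics/top1.png

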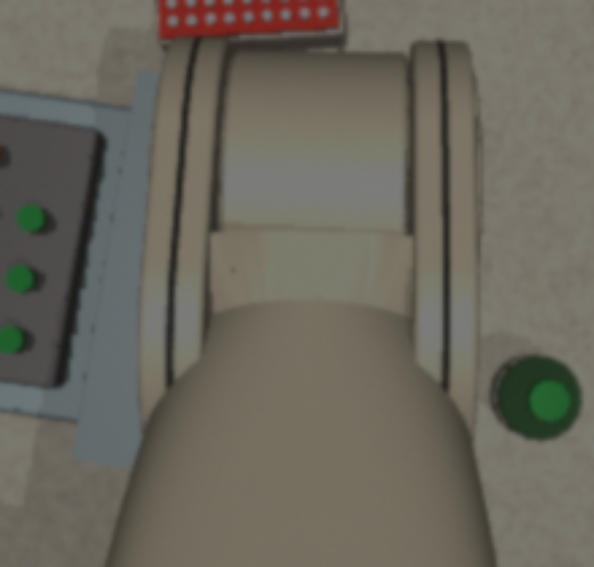

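View pics/scene1.png

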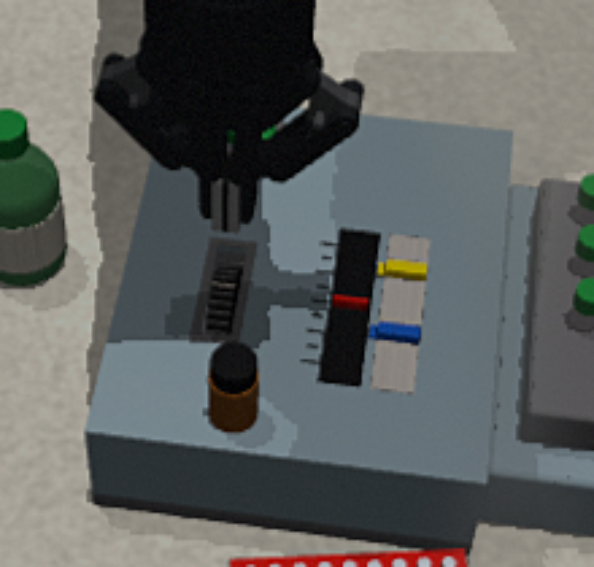

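View pics/wrist1.png

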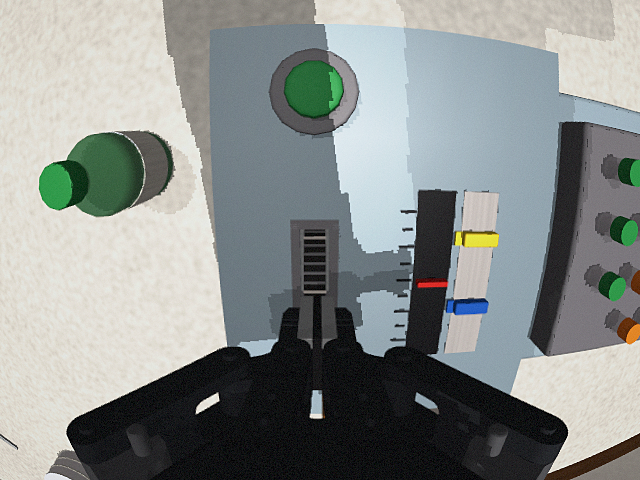

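```bash
python3 -c "
from workcell import bot
from h import *
show(bot.get_obs(),[.5823,-.0089,.11])"
```

```text
t 2.25 pos [ 0.5785 -0.0046  0.1392] mixer rel slot -0.0043 0.0038 yaw_y -7.93 zt [ 0.0012 -0.     -1.    ] F [-0.79 -0.16 -0.45] w 0.0003
delta [-0.0038  0.0043  0.0292]
```

The wrist view shows the cursor (432,284), yellow (481,239) and the wheel (315,262), and the scene camera also has a clear view. I'll cross-check the positions from the wrist camera.

```bash
cat >> h.py <<'E'
def wrays(c,uv):
    uv=np.atleast_2d(uv).astype(float); f=240/np.tan(np.radians(c["fovy"])/2)
    v=uv-[c["cx"],c["cy"]]; r=np.linalg.norm(v,axis=1); th=r/f
    d=np.c_[v/np.maximum(r,1e-9)[:,None]*np.sin(th)[:,None],np.cos(th)]
    return R.from_quat(c["orientation"]).apply(d)
def wplane(c,uv,z):
    d=wrays(c,uv); o=c["origin"]; return o+d*((z-o[2])/d[:,2])[:,None]
def mx(p): p=np.atleast_2d(p)-SLOT; return np.c_[p@EX,p@EY].round(4)
def status(bot,tag,wz=True):
    """cursor and yellow mixer-x from scene + wrist"""
    S=bot.calibration("scene"); im,_=bot.camera("scene"); out={}
    W=bot.calibration("wrist"); wi,_=bot.camera("wrist")
    cv2.imwrite(f"pics/s{tag}.png",cv2.resize(im[100:310,240:460],None,fx=2.5,fy=2.5)[:,:,::-1]); cv2.imwrite(f"pics/w{tag}.png",wi[:,:,::-1])
    for n,c,i,f in(("scene",S,im,plane),("wrist",W,wi,wplane)):
        for k in("yellow","blue","redA","redB"):
            for ct,s in blobs(i,*COL[k],amin=15):
                p=f(c,ct,.077); m=mx(p)[0]
                if abs(m[0])<.06 and .04<m[1]<.15: print(n,k,np.round(ct,1),s[2:],m)
E
python3 - <<'E'
from workcell import bot
from h import *
show(bot.get_obs())
status(bot,"a")
W=bot.calibration("wrist")
print("slot frame near corners",mx(wplane(W,[(291,220),(339,220)],.07)),"wheel side mid",mx(wplane(W,[(303,262),(327,262)],.078)))
print("button",wplane(W,[(314,88)],.09))
E
```

```text
t 2.25 pos [ 0.5785 -0.0046  0.1392] mixer rel slot -0.0043 0.0038 yaw_y -7.93 zt [ 0.0012 -0.     -1.    ] F [-0.79 -0.16 -0.45] w 0.0003
scene yellow [388.7 198.6] [18, 6, 89] [-0.0261  0.0939]
scene blue [386.  221.8] [19, 7, 81] [0.0163 0.0942]
scene redA [369.4 210.6] [13, 4, 33] [0.0001 0.0692]
wrist yellow [457.4 235.4] [8, 14, 99] [-0.0264  0.0809]
wrist yellow [479.7 236.5] [35, 15, 475] [-0.0259  0.0949]
wrist blue [449.  303.4] [9, 12, 75] [0.0152 0.0811]
wrist blue [470.3 305.1] [34, 13, 369] [0.0169 0.0954]
wrist redA [431.  281.5] [31, 6, 175] [0.0009 0.068 ]
slot frame near corners [[-0.0325 -0.0109]
 [-0.0325  0.0151]] wheel side mid [[-0.0113 -0.0043]
 [-0.0113  0.0086]]
button [[0.48300497 0.00672211 0.09      ]]
```

jog_arm(jaw=[1,1,1,1,1,1,1,1], linear=[[-0.002,0.006,0],[-0.002,0.012,0.005],[-0.002,0.012,0.012],[-0.002,0.012,0.02],[-0.002,0.012,0.028],[-0.002,0.012,0.034],[-0.002,0.012,0.037],[-0.002,0.012,0.037]], delta_rot=[[0,0,0],[0,0,0],[0,0,0],[0,0,0],[0,0,0],[0,0,0],[0,0,0],[0,0,0]])

```text
clock: 3.02
eef_pos: [0.5887, -0.0085, 0.0998]
tool_rot: [0.754, 0.656, -0.001, -0.001]
ft_force: [-0.7, 0.0, 0.1]
grip_width: 0.0
```

jog_arm(jaw=[1,1,1,1,1,1,1,1], linear=[[0,0,0],[0,0,0],[0,0,0],[0,0,0],[0,0,0],[0,0,0],[0,0,0],[0,0,0]], delta_rot=[[0,0,0],[0,0,0],[0,0,0],[0,0,0],[0,0,0],[0,0,0],[0,0,0],[0,0,0]])

```text
clock: 3.68
eef_pos: [0.5898, -0.0085, 0.1014]
tool_rot: [0.754, 0.656, 0.0, 0.0]
ft_force: [0.7, -0.3, 0.1]
grip_width: 0.0001
```

```bash
python3 -c "
from workcell import bot
from h import *
show(bot.get_obs()); status(bot,'b')"
```

```text
t 3.68 pos [ 0.5898 -0.0085  0.1014] mixer rel slot 0.0073 0.0014 yaw_y -7.96 zt [ 1.e-04 -0.e+00 -1.e+00] F [ 0.75 -0.26  0.08] w 0.0001
scene yellow [388.7 198.6] [18, 6, 89] [-0.0261  0.0939]
scene blue [386.  221.8] [19, 7, 81] [0.0163 0.0942]
scene redA [369.4 210.5] [13, 4, 33] [-0.      0.0692]
wrist yellow [513.4 235.1] [51, 19, 857] [-0.0261  0.0919]
wrist blue [479.9 315.7] [11, 15, 107] [0.015  0.0806]
wrist blue [504.5 317.4] [38, 16, 501] [0.0169 0.0952]
wrist redA [459.8 284. ] [24, 3, 39] [-0.0023  0.0669]
wrist redA [460.6 289.9] [36, 11, 246] [0.0007 0.0678]
```

jog_arm(jaw=[1,1,1,1,1,1,1,1], linear=[[0,0,0.0004],[0,0,0.0008],[0,0,0.0011],[0,0,0.0014],[0,0,0.0015],[0,0,0.0015],[0,0,0.0015],[0,0,0.0015]], delta_rot=[[0,0,0],[0,0,0],[0,0,0],[0,0,0],[0,0,0],[0,0,0],[0,0,0],[0,0,0]])

```text
clock: 4.45
eef_pos: [0.5897, -0.0085, 0.0998]
tool_rot: [0.754, 0.656, 0.0, 0.0]
ft_force: [0.2, 0.2, 0.4]
grip_width: -0.0003
```

jog_arm(jaw=[1,1,1,1,1,1,1,1], linear=[[0,0,0.0004],[0,0,0.0008],[0,0,0.0011],[0,0,0.0014],[0,0,0.0015],[0,0,0.0015],[0,0,0.0015],[0,0,0.0015]], delta_rot=[[0,0,0],[0,0,0],[0,0,0],[0,0,0],[0,0,0],[0,0,0],[0,0,0],[0,0,0]])

```text
clock: 5.12
eef_pos: [0.5898, -0.0085, 0.0983]
tool_rot: [0.754, 0.656, 0.0, 0.0]
ft_force: [0.4, 0.7, 0.5]
grip_width: -0.0003
```

jog_arm(jaw=[1,1,1,1,1,1,1,1], linear=[[0,0,0.0004],[0,0,0.0008],[0,0,0.0011],[0,0,0.0014],[0,0,0.0015],[0,0,0.0015],[0,0,0.0015],[0,0,0.0015]], delta_rot=[[0,0,0],[0,0,0],[0,0,0],[0,0,0],[0,0,0],[0,0,0],[0,0,0],[0,0,0]])

```text
clock: 5.78
eef_pos: [0.5897, -0.0085, 0.0968]
tool_rot: [0.754, 0.656, -0.0, -0.0]
ft_force: [0.3, -0.2, 0.2]
grip_width: 0.0
```

jog_arm(jaw=[1,1,1,1,1,1,1,1], linear=[[0,0,0.0004],[0,0,0.0008],[0,0,0.0011],[0,0,0.0014],[0,0,0.0015],[0,0,0.0015],[0,0,0.0015],[0,0,0.0015]], delta_rot=[[0,0,0],[0,0,0],[0,0,0],[0,0,0],[0,0,0],[0,0,0],[0,0,0],[0,0,0]])

```text
clock: 6.45
eef_pos: [0.5897, -0.0085, 0.0953]
tool_rot: [0.754, 0.656, 0.0, 0.0]
ft_force: [0.0, -0.6, -0.1]
grip_width: -0.0001
```

jog_arm(jaw=[1,1,1,1,1,1,1,1], linear=[[0,0,0.0004],[0,0,0.0008],[0,0,0.0011],[0,0,0.0014],[0,0,0.0015],[0,0,0.0015],[0,0,0.0015],[0,0,0.0015]], delta_rot=[[0,0,0],[0,0,0],[0,0,0],[0,0,0],[0,0,0],[0,0,0],[0,0,0],[0,0,0]])

```text
clock: 7.12
eef_pos: [0.5898, -0.0085, 0.0941]
tool_rot: [0.754, 0.656, 0.0, 0.0]
ft_force: [-2.2, -0.3, 5.1]
grip_width: -0.0001
```

Contact came at a tip height of about 0.078, with Fz 5.1. I'll press slightly more and do a first short stroke toward the robot, then check force and cursor.

jog_arm(jaw=[1,1,1,1,1,1,1,1], linear=[[0,0,0.0003],[0,0,0.0006],[0,-0.002,0.0006],[0,-0.0045,0.0006],[0,-0.007,0.0006],[0,-0.008,0.0006],[0,-0.008,0.0006],[0,-0.008,0.0006]], delta_rot=[[0,0,0],[0,0,0],[0,0,0],[0,0,0],[0,0,0],[0,0,0],[0,0,0],[0,0,0]])

```text
clock: 7.78
eef_pos: [0.5831, -0.0074, 0.094]
tool_rot: [0.754, 0.656, 0.001, 0.001]
ft_force: [3.2, -0.5, 5.8]
grip_width: 0.0001
```

```bash
python3 -c "
from workcell import bot
from h import *
show(bot.get_obs()); status(bot,'c'); show(bot.get_obs())"
```

```text
t 7.78 pos [ 0.5831 -0.0074  0.094 ] mixer rel slot 0.0006 0.0016 yaw_y -7.96 zt [ 3.1e-03 -1.0e-04 -1.0e+00] F [ 3.15 -0.54  5.84] w 0.0001
scene yellow [388.7 198.6] [18, 6, 89] [-0.0261  0.0939]
scene blue [385.9 221.8] [19, 7, 80] [0.0162 0.0941]
scene redA [369.2 210.5] [13, 4, 33] [-0.0001  0.0689]
wrist yellow [518.1 253.2] [54, 20, 930] [-0.0263  0.0915]
wrist blue [482.7 334.5] [11, 15, 106] [0.0148 0.0805]
wrist blue [507.6 336. ] [39, 17, 490] [0.0168 0.0952]
wrist redA [451.7 302.3] [16, 3, 23] [-0.0033  0.0612]
wrist redA [469.8 301.4] [19, 4, 29] [-0.0034  0.0702]
wrist redA [463.4 307.5] [36, 8, 234] [-0.0005  0.0675]
t 7.88 pos [ 0.5831 -0.0074  0.094 ] mixer rel slot 0.0005 0.0016 yaw_y -7.95 zt [ 3.e-03 -1.e-04 -1.e+00] F [ 1.9  -0.79  4.91] w -0.0
```

The wheel mostly slipped at about 5.5 N. I'll press a bit more here and read the force before stroking.

jog_arm(jaw=[1,1,1,1,1,1,1,1], linear=[[0,0,0.0002],[0,0,0.0004],[0,0,0.0005],[0,0,0.0005],[0,0,0.0005],[0,0,0.0005],[0,0,0.0005],[0,0,0.0005]], delta_rot=[[0,0,0],[0,0,0],[0,0,0],[0,0,0],[0,0,0],[0,0,0],[0,0,0],[0,0,0]])

```text
clock: 8.55
eef_pos: [0.5831, -0.0074, 0.0937]
tool_rot: [0.754, 0.656, 0.001, 0.001]
ft_force: [3.9, -1.2, 6.4]
grip_width: 0.0004
```

```bash
python3 -c "
from workcell import bot
from h import *
show(bot.get_obs())"
```

```text
t 8.55 pos [ 0.5831 -0.0074  0.0937] mixer rel slot 0.0006 0.0016 yaw_y -7.96 zt [ 3.1e-03 -1.0e-04 -1.0e+00] F [ 3.86 -1.18  6.43] w 0.0004
```

jog_arm(jaw=[1,1,1,1,1,1,1,1], linear=[[0,0,0.0003],[0,-0.0015,0.0003],[0,-0.0035,0.0003],[0,-0.0055,0.0003],[0,-0.0075,0.0003],[0,-0.008,0.0003],[0,-0.008,0.0003],[0,-0.008,0.0003]], delta_rot=[[0,0,0],[0,0,0],[0,0,0],[0,0,0],[0,0,0],[0,0,0],[0,0,0],[0,0,0]])

```text
clock: 9.22
eef_pos: [0.5755, -0.0064, 0.0937]
tool_rot: [0.754, 0.656, 0.001, 0.001]
ft_force: [2.5, -0.2, 7.9]
grip_width: -0.0005
```

```bash
python3 -c "
from workcell import bot
from h import *
show(bot.get_obs()); status(bot,'d'); show(bot.get_obs())"
```

```text
t 9.22 pos [ 0.5755 -0.0064  0.0937] mixer rel slot -0.0071 0.0015 yaw_y -7.96 zt [ 4.e-03 -3.e-04 -1.e+00] F [ 2.5  -0.25  7.92] w -0.0005
scene yellow [388.7 198.6] [18, 6, 89] [-0.0261  0.0939]
scene blue [386.  221.7] [19, 7, 80] [0.0162 0.0942]
scene redA [369.8 208.2] [13, 4, 30] [-0.0044  0.0692]
wrist yellow [516.  269.2] [52, 20, 900] [-0.0263  0.0917]
wrist blue [480.1 347.7] [11, 15, 98] [0.0146 0.0805]
wrist blue [504.6 349.3] [39, 17, 465] [0.0169 0.0952]
wrist redA [466.8 306.5] [11, 2, 15] [-0.0086  0.0689]
wrist redA [462.4 312. ] [36, 9, 241] [-0.0059  0.0672]
t 9.32 pos [ 0.5755 -0.0064  0.0937] mixer rel slot -0.007 0.0016 yaw_y -7.96 zt [ 4.1e-03 -2.0e-04 -1.0e+00] F [2.71 0.06 8.67] w -0.0
```

View pics/wd.png

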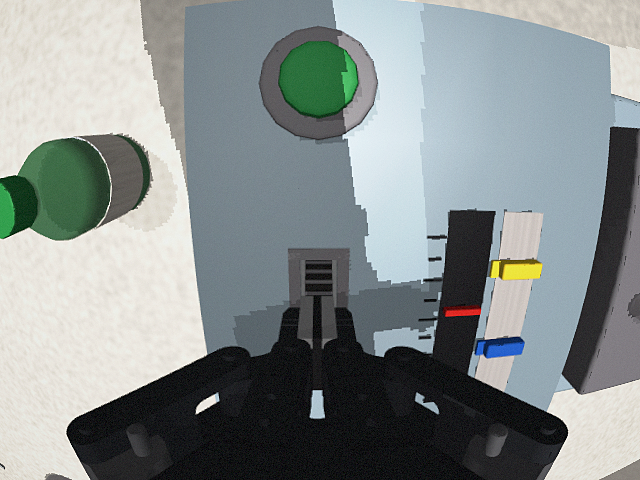

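View pics/sd.png

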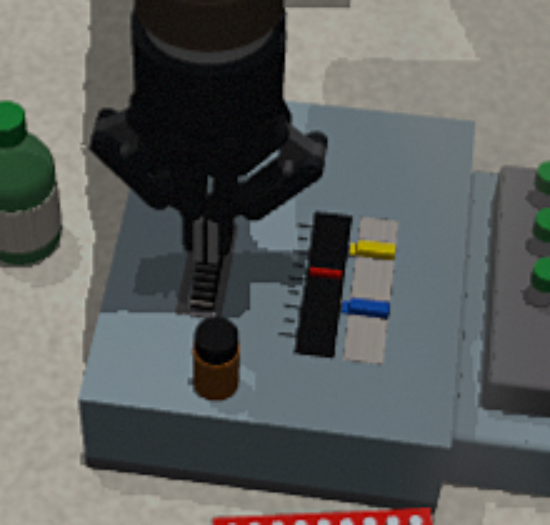

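The cursor rolled by about -5 mm as expected for 7.6 mm of rim. The wheel's top is rising with the run-out (Fz about 8), so I lift, go back, and press to a bit higher level.

jog_arm(jaw=[1,1,1,1,1,1,1,1], linear=[[0,0,-0.003],[0,0,-0.006],[0,0.004,-0.006],[0,0.01,-0.006],[0,0.015,-0.006],[0,0.017,-0.005],[0,0.017,-0.004],[0,0.017,-0.003]], delta_rot=[[0,0,0],[0,0,0],[0,0,0],[0,0,0],[0,0,0],[0,0,0],[0,0,0],[0,0,0]])

```text
clock: 9.98
eef_pos: [0.5912, -0.0087, 0.0952]
tool_rot: [0.754, 0.656, 0.0, 0.0]
ft_force: [0.4, -0.1, 3.7]
grip_width: 0.0001
```

jog_arm(jaw=[1,1,1,1,1,1,1,1], linear=[[0,0,0],[0,0,0.0006],[0,0,0.0011],[0,0,0.0015],[0,0,0.0019],[0,0,0.0022],[0,0,0.0022],[0,0,0.0022]], delta_rot=[[0,0,0],[0,0,0],[0,0,0],[0,0,0],[0,0,0],[0,0,0],[0,0,0],[0,0,0]])

```text
clock: 10.65
eef_pos: [0.5912, -0.0087, 0.0943]
tool_rot: [0.754, 0.656, 0.001, 0.001]
ft_force: [-0.5, -0.5, 5.9]
grip_width: 0.0002
```

```bash
python3 -c "
from workcell import bot
from h import *
show(bot.get_obs())"
```

```text
t 10.65 pos [ 0.5912 -0.0087  0.0943] mixer rel slot 0.0088 0.0014 yaw_y -7.96 zt [ 1.7e-03 -2.0e-04 -1.0e+00] F [-0.54 -0.53  5.86] w 0.0002
```

jog_arm(jaw=[1,1,1,1,1,1,1,1], linear=[[0,0,0.0004],[0,0,0.0006],[0,-0.0015,0.0006],[0,-0.0035,0.0006],[0,-0.0055,0.0005],[0,-0.0075,0.0005],[0,-0.0085,0.0005],[0,-0.0085,0.0005]], delta_rot=[[0,0,0],[0,0,0],[0,0,0],[0,0,0],[0,0,0],[0,0,0],[0,0,0],[0,0,0]])

```text
clock: 11.32
eef_pos: [0.5845, -0.0078, 0.0946]
tool_rot: [0.755, 0.656, 0.002, 0.002]
ft_force: [2.7, -1.2, 5.5]
grip_width: 0.0003
```

```bash
python3 -c "
from workcell import bot
from h import *
show(bot.get_obs()); status(bot,'e'); show(bot.get_obs())"
```

```text
t 11.32 pos [ 0.5845 -0.0078  0.0946] mixer rel slot 0.002 0.0014 yaw_y -7.97 zt [ 5.8e-03 -7.0e-04 -1.0e+00] F [ 2.65 -1.18  5.48] w 0.0003
scene yellow [388.7 198.6] [18, 6, 89] [-0.0261  0.0939]
scene blue [385.9 221.7] [19, 7, 81] [0.0162 0.0941]
scene redA [370.  205.5] [13, 4, 36] [-0.0092  0.069 ]
wrist yellow [518.7 250. ] [53, 20, 923] [-0.0262  0.0917]
wrist blue [483.2 330.8] [11, 15, 108] [0.0146 0.0805]
wrist blue [507.9 332.8] [39, 17, 500] [0.0169 0.0951]
wrist redA [465.8 284.1] [38, 10, 271] [-0.0103  0.0669]
t 11.42 pos [ 0.5845 -0.0078  0.0946] mixer rel slot 0.002 0.0014 yaw_y -7.97 zt [ 5.7e-03 -7.0e-04 -1.0e+00] F [ 2.47 -1.01  6.54] w 0.0002
```

Rolling well (cursor about -9 to -10 mm). I'll continue the same stroke.

jog_arm(jaw=[1,1,1,1,1,1,1,1], linear=[[0,0,0.0004],[0,-0.0015,0.0004],[0,-0.0035,0.0004],[0,-0.0055,0.0004],[0,-0.0075,0.0004],[0,-0.009,0.0004],[0,-0.009,0.0004],[0,-0.009,0.0004]], delta_rot=[[0,0,0],[0,0,0],[0,0,0],[0,0,0],[0,0,0],[0,0,0],[0,0,0],[0,0,0]])

```text
clock: 12.08
eef_pos: [0.5758, -0.0066, 0.0945]
tool_rot: [0.755, 0.656, 0.002, 0.002]
ft_force: [2.6, -1.0, 7.9]
grip_width: -0.0002
```

```bash
python3 -c "
from workcell import bot
from h import *
show(bot.get_obs()); status(bot,'f'); show(bot.get_obs())"
```

```text
t 12.08 pos [ 0.5758 -0.0066  0.0945] mixer rel slot -0.0067 0.0014 yaw_y -7.97 zt [ 6.3e-03 -8.0e-04 -1.0e+00] F [ 2.56 -1.    7.95] w -0.0002
scene yellow [388.7 198.6] [18, 6, 89] [-0.0261  0.0939]
scene blue [386.1 221.8] [19, 7, 80] [0.0163 0.0943]
scene redA [370.7 202.7] [12, 4, 30] [-0.0145  0.0694]
wrist yellow [515.9 267.9] [53, 20, 879] [-0.0263  0.0918]
wrist blue [479.9 346.3] [11, 14, 99] [0.0146 0.0805]
wrist blue [504.4 347.9] [39, 17, 462] [0.017  0.0952]
wrist redA [465.2 290.5] [37, 11, 259] [-0.016  0.067]
t 12.18 pos [ 0.5758 -0.0066  0.0945] mixer rel slot -0.0068 0.0014 yaw_y -7.97 zt [ 6.2e-03 -8.0e-04 -1.0e+00] F [ 2.55 -1.36  7.85] w 0.0003
```

jog_arm(jaw=[1,1,1,1,1,1,1,1], linear=[[0,0,-0.003],[0,0,-0.007],[0,0.004,-0.007],[0,0.01,-0.007],[0,0.015,-0.007],[0,0.018,-0.006],[0,0.018,-0.005],[0,0.018,-0.004]], delta_rot=[[0,0,0],[0,0,0],[0,0,0],[0,0,0],[0,0,0],[0,0,0],[0,0,0],[0,0,0]])

```text
clock: 12.85
eef_pos: [0.5918, -0.0088, 0.0961]
tool_rot: [0.754, 0.656, 0.0, 0.0]
ft_force: [1.5, 0.5, 3.7]
grip_width: 0.0001
```

jog_arm(jaw=[1,1,1,1,1,1,1,1], linear=[[0,0,0],[0,0,0.0006],[0,0,0.0012],[0,0,0.0018],[0,0,0.0024],[0,0,0.003],[0,0,0.003],[0,0,0.003]], delta_rot=[[0,0,0],[0,0,0],[0,0,0],[0,0,0],[0,0,0],[0,0,0],[0,0,0],[0,0,0]])

```text
clock: 13.52
eef_pos: [0.5919, -0.0087, 0.0947]
tool_rot: [0.754, 0.656, 0.001, 0.001]
ft_force: [0.1, -0.2, 7.8]
grip_width: 0.0001
```

```bash
python3 -c "
from workcell import bot
from h import *
show(bot.get_obs())"
```

```text
t 13.52 pos [ 0.5919 -0.0087  0.0947] mixer rel slot 0.0094 0.0015 yaw_y -7.95 zt [ 2.3e-03 -1.0e-04 -1.0e+00] F [ 0.06 -0.17  7.8 ] w 0.0001
```

jog_arm(jaw=[1,1,1,1,1,1,1,1], linear=[[0,-0.0005,0],[0,-0.0015,0],[0,-0.0035,0],[0,-0.0055,0],[0,-0.0075,0],[0,-0.009,0],[0,-0.009,0],[0,-0.009,0]], delta_rot=[[0,0,0],[0,0,0],[0,0,0],[0,0,0],[0,0,0],[0,0,0],[0,0,0],[0,0,0]])

```text
clock: 14.18
eef_pos: [0.5843, -0.0077, 0.0952]
tool_rot: [0.755, 0.656, 0.002, 0.002]
ft_force: [3.0, -0.7, 7.7]
grip_width: -0.0002
```

```bash
python3 -c "
from workcell import bot
from h import *
show(bot.get_obs()); status(bot,'g'); show(bot.get_obs())"
```

```text
t 14.18 pos [ 0.5843 -0.0077  0.0952] mixer rel slot 0.0018 0.0014 yaw_y -7.97 zt [ 5.3e-03 -6.0e-04 -1.0e+00] F [ 3.   -0.68  7.7 ] w -0.0002
scene yellow [388.7 198.6] [18, 6, 89] [-0.0261  0.0939]
scene blue [386.1 221.8] [19, 7, 80] [0.0162 0.0943]
scene redA [371.1 200. ] [13, 3, 30] [-0.0196  0.0694]
wrist yellow [517.9 250. ] [53, 20, 918] [-0.0262  0.0917]
wrist blue [482.6 330.8] [11, 15, 108] [0.0146 0.0805]
wrist blue [507.3 332.8] [40, 17, 497] [0.0169 0.0952]
wrist redA [469.3 262.1] [37, 8, 249] [-0.0208  0.0673]
t 14.28 pos [ 0.5843 -0.0077  0.0952] mixer rel slot 0.0018 0.0015 yaw_y -7.97 zt [ 5.2e-03 -5.0e-04 -1.0e+00] F [ 1.94 -0.25  7.14] w 0.0001
```

jog_arm(jaw=[1,1,1,1,1,1,1,1], linear=[[0,-0.0005,0],[0,-0.0015,0],[0,-0.0035,0],[0,-0.0055,0],[0,-0.0075,0],[0,-0.009,0],[0,-0.009,0],[0,-0.009,0]], delta_rot=[[0,0,0],[0,0,0],[0,0,0],[0,0,0],[0,0,0],[0,0,0],[0,0,0],[0,0,0]])

```text
clock: 14.95
eef_pos: [0.5753, -0.0065, 0.0953]
tool_rot: [0.755, 0.656, 0.002, 0.002]
ft_force: [2.5, -2.4, 7.7]
grip_width: -0.0
```

```bash
python3 -c "
from workcell import bot
from h import *
show(bot.get_obs()); status(bot,'h'); show(bot.get_obs())"
```

```text
t 14.95 pos [ 0.5753 -0.0065  0.0953] mixer rel slot -0.0072 0.0014 yaw_y -7.97 zt [ 5.2e-03 -6.0e-04 -1.0e+00] F [ 2.53 -2.39  7.69] w -0.0
scene yellow [388.7 198.6] [18, 6, 89] [-0.0261  0.0939]
scene blue [386.  221.8] [19, 7, 79] [0.0162 0.0943]
scene redA [371.4 196.9] [13, 3, 30] [-0.0253  0.0692]
wrist yellow [514.9 268.3] [52, 20, 903] [-0.0264  0.0917]
wrist blue [479.1 346.4] [11, 14, 100] [0.0147 0.0805]
wrist blue [503.4 348. ] [38, 17, 458] [0.017  0.0952]
wrist redA [468.4 268.8] [37, 10, 281] [-0.0266  0.0673]
t 15.05 pos [ 0.5754 -0.0065  0.0953] mixer rel slot -0.0072 0.0014 yaw_y -7.97 zt [ 5.3e-03 -6.0e-04 -1.0e+00] F [ 1.88 -1.36  6.95] w 0.0004
```

The cursor is at about -26.0, against yellow at -26.2. I lift straight off and verify with the finger clear.

jog_arm(jaw=[1,1,1,1,1,1,1,1], linear=[[0,0.001,-0.002],[0,0.001,-0.006],[0,0,-0.012],[0,0,-0.022],[0,0,-0.032],[0,0,-0.04],[0,0,-0.045],[0,0,-0.045]], delta_rot=[[0,0,0],[0,0,0],[0,0,0],[0,0,0],[0,0,0],[0,0,0],[0,0,0],[0,0,0]])

```text
clock: 15.72
eef_pos: [0.5744, -0.0062, 0.1402]
tool_rot: [0.754, 0.656, 0.001, 0.001]
ft_force: [0.1, -0.6, -0.7]
grip_width: 0.0001
```

```bash
python3 -c "
from workcell import bot
from h import *
o=bot.get_obs(); show(o); status(bot,'i'); o=bot.get_obs(); show(o,[.4822,.0065,.135])"
```

```text
t 15.72 pos [ 0.5744 -0.0062  0.1402] mixer rel slot -0.0082 0.0016 yaw_y -7.95 zt [ 0.0031  0.     -1.    ] F [ 0.09 -0.65 -0.71] w 0.0001
scene yellow [388.6 198.6] [18, 6, 88] [-0.026   0.0939]
scene blue [385.9 221.8] [19, 7, 80] [0.0162 0.0941]
scene redA [371.5 196.1] [12, 4, 26] [-0.0268  0.0692]
wrist yellow [460.5 243.4] [8, 14, 97] [-0.0265  0.0809]
wrist yellow [482.1 245. ] [36, 16, 481] [-0.0256  0.0947]
wrist blue [451.4 310.7] [8, 12, 75] [0.0153 0.0809]
wrist blue [472.5 311.9] [34, 13, 365] [0.0168 0.0952]
wrist redA [439.1 244.5] [31, 6, 183] [-0.0258  0.068 ]
t 15.82 pos [ 0.5735 -0.0062  0.1386] mixer rel slot -0.0091 0.0015 yaw_y -7.96 zt [ 6.e-04  0.e+00 -1.e+00] F [ 0.31 -0.46  0.03] w -0.0
delta [-0.0001 -0.0922  0.0035]
```

View pics/wi.png

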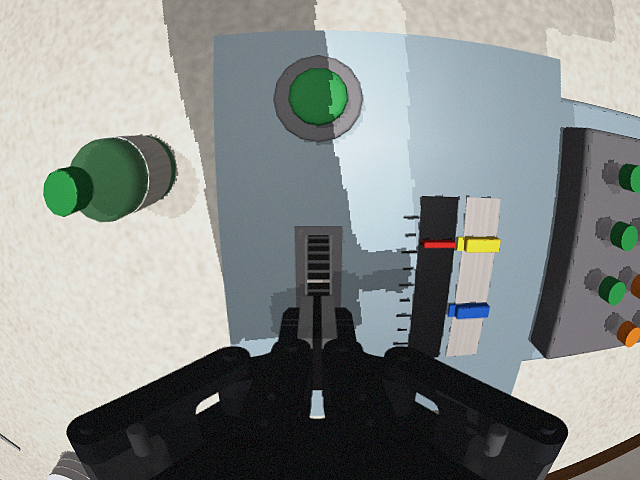

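View pics/si.png

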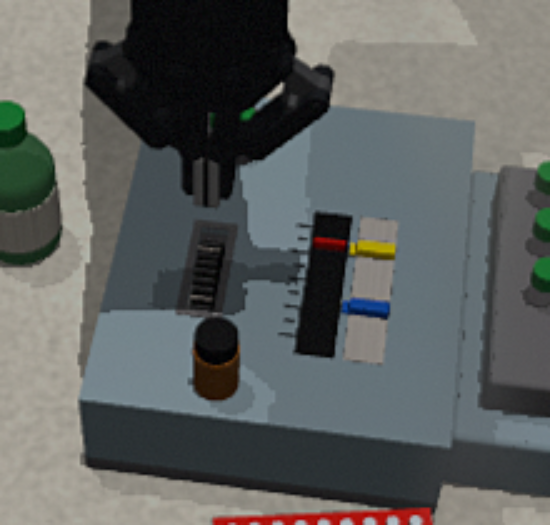

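The cursor (439,244) lies level with the yellow clip (482,245) in the wrist view, and both cameras agree to under 1 mm. Next is the button: move above it and check its height from depth.

jog_arm(jaw=[1,1,1,1,1,1,1,1], linear=[[0,-0.01,0],[0,-0.025,0],[0,-0.043,0],[0,-0.061,0],[0,-0.076,0],[0,-0.087,0],[0,-0.092,0],[0,-0.092,0]], delta_rot=[[0,0,0],[0,0,0],[0,0,0],[0,0,0],[0,0,0],[0,0,0],[0,0,0],[0,0,0]])

```text
clock: 16.48
eef_pos: [0.481, 0.0066, 0.1379]
tool_rot: [0.754, 0.656, -0.001, -0.001]
ft_force: [-0.9, 0.2, -0.8]
grip_width: -0.0004
```

```bash
python3 - <<'E'
from workcell import bot
from h import *
T=bot.calibration("top"); d=np.load("top0.npz")["d"]
def at(u,v,k=2):
    dd=np.median(d[v-k:v+k+1,u-k:u+k+1]); f=240/np.tan(np.radians(T["fovy"])/2)
    return T["origin"]+R.from_quat(T["orientation"]).apply([(u-T["cx"])/f*dd,(v-T["cy"])/f*dd,dd])
print("btn",at(298,340),"panel",at(325,320),at(240,320),"table",at(380,400))
o=bot.get_obs(); show(o,[.4822,.0065,.11])
E
```

```text
btn [0.48147211 0.00427279 0.09243977] panel [ 0.51263157 -0.03887952  0.0706613 ] [0.51169868 0.1000607  0.07079552] table [ 0.37458578 -0.1365359   0.00062169]
t 16.48 pos [0.481  0.0066 0.1379] mixer rel slot -0.1025 0.0013 yaw_y -7.94 zt [-0.0016 -0.     -1.    ] F [-0.89  0.23 -0.82] w -0.0004
delta [0.     0.0013 0.0279]
```

jog_arm(jaw=[1,1,1,1,1,1,1,1], linear=[[0,0,0.004],[0,0,0.01],[0,0,0.016],[0,0,0.021],[0,0,0.024],[0,0,0.0255],[0,0,0.0265],[0,0,0.0265]], delta_rot=[[0,0,0],[0,0,0],[0,0,0],[0,0,0],[0,0,0],[0,0,0],[0,0,0],[0,0,0]])

```text
clock: 17.15
eef_pos: [0.4822, 0.0065, 0.1116]
tool_rot: [0.754, 0.656, -0.0, -0.0]
ft_force: [-0.4, 0.6, 0.2]
grip_width: 0.0003
```

jog_arm(jaw=[1,1,1,1,1,1,1,1], linear=[[0,0,0.0005],[0,0,0.001],[0,0,0.0018],[0,0,0.0026],[0,0,0.0034],[0,0,0.004],[0,0,0.004],[0,0,0.004]], delta_rot=[[0,0,0],[0,0,0],[0,0,0],[0,0,0],[0,0,0],[0,0,0],[0,0,0],[0,0,0]])

```text
clock: 17.82
eef_pos: [0.4824, 0.0065, 0.1081]
tool_rot: [0.754, 0.656, 0.0, 0.0]
ft_force: [-0.4, -0.2, 2.1]
grip_width: 0.0
```

```bash
python3 -c "
from workcell import bot
from h import *
show(bot.get_obs())"
```

```text
t 17.82 pos [0.4824 0.0065 0.1081] mixer rel slot -0.1011 0.0014 yaw_y -7.95 zt [ 4.e-04 -0.e+00 -1.e+00] F [-0.43 -0.15  2.1 ] w 0.0
```

jog_arm(jaw=[1,1,1,1,1,1,1,1], linear=[[0,0,0.0008],[0,0,0.0018],[0,0,0.0028],[0,0,0.0038],[0,0,0.0046],[0,0,0.005],[0,0,0.0052],[0,0,0.0052]], delta_rot=[[0,0,0],[0,0,0],[0,0,0],[0,0,0],[0,0,0],[0,0,0],[0,0,0],[0,0,0]])

```text
clock: 18.48
eef_pos: [0.4824, 0.0065, 0.1031]
tool_rot: [0.754, 0.656, 0.0, 0.0]
ft_force: [-1.8, -1.0, 6.3]
grip_width: -0.0
```

```bash
python3 -c "
from workcell import bot
from h import *
show(bot.get_obs()); status(bot,'j'); show(bot.get_obs())"
```

```text
t 18.48 pos [0.4824 0.0065 0.1031] mixer rel slot -0.101 0.0014 yaw_y -7.95 zt [ 6.e-04  0.e+00 -1.e+00] F [-1.85 -0.97  6.3 ] w -0.0
scene yellow [388.7 198.6] [18, 6, 89] [-0.0261  0.0939]
scene blue [385.9 221.7] [19, 7, 78] [0.0161 0.0941]
scene redA [371.5 196.2] [12, 4, 28] [-0.0267  0.0691]
t 18.58 pos [0.4824 0.0065 0.103 ] mixer rel slot -0.1011 0.0014 yaw_y -7.95 zt [ 5.e-04  0.e+00 -1.e+00] F [-1.97 -0.42  6.23] w 0.0002
```

The button is pressed about 5 mm at 6.3 N, which is well past 3 mm. Now I let it go and retreat upward.

jog_arm(jaw=[1,1,1,1,1,1,1,1], linear=[[0,0,-0.003],[0,0,-0.008],[0,0,-0.016],[0,0,-0.028],[0,0,-0.044],[0,0,-0.058],[0,0,-0.068,0],[0,0,-0.07]], delta_rot=[[0,0,0],[0,0,0],[0,0,0],[0,0,0],[0,0,0],[0,0,0],[0,0,0],[0,0,0]])

```text
invalid input at $.linear[6]: expected 3 numbers
```

jog_arm(jaw=[1,1,1,1,1,1,1,1], linear=[[0,0,-0.003],[0,0,-0.008],[0,0,-0.016],[0,0,-0.028],[0,0,-0.044],[0,0,-0.058],[0,0,-0.068],[0,0,-0.07]], delta_rot=[[0,0,0],[0,0,0],[0,0,0],[0,0,0],[0,0,0],[0,0,0],[0,0,0],[0,0,0]])

```text
clock: 19.25
eef_pos: [0.4834, 0.0065, 0.1746]
tool_rot: [0.754, 0.656, 0.001, 0.001]
ft_force: [0.8, 0.9, 0.6]
grip_width: 0.0001
```

jog_arm(jaw=[1,1,1,1,1,1,1,1], linear=[[0,0,0],[0,0,0],[0,0,0],[0,0,0],[0,0,0],[0,0,0],[0,0,0],[0,0,0]], delta_rot=[[0,0,0],[0,0,0],[0,0,0],[0,0,0],[0,0,0],[0,0,0],[0,0,0],[0,0,0]])

```text
clock: 19.92
eef_pos: [0.4822, 0.0065, 0.1724]
tool_rot: [0.754, 0.656, -0.0, -0.0]
ft_force: [0.2, -0.7, -0.4]
grip_width: 0.0002
```

```bash
python3 -c "
from workcell import bot
from h import *
show(bot.get_obs()); status(bot,'k'); show(bot.get_obs())"
```

```text
t 19.92 pos [0.4822 0.0065 0.1724] mixer rel slot -0.1013 0.0014 yaw_y -7.95 zt [-3.e-04 -0.e+00 -1.e+00] F [ 0.15 -0.66 -0.41] w 0.0002
scene yellow [388.9 198.6] [18, 6, 86] [-0.0262  0.0942]
scene blue [385.9 221.7] [19, 7, 78] [0.0161 0.0941]
scene redA [371.7 196. ] [12, 3, 24] [-0.027   0.0694]
wrist yellow [441.5 351.7] [35, 13, 306] [-0.0261  0.0925]
wrist blue [418.9 396. ] [5, 6, 23] [0.0155 0.0808]
wrist blue [425.6 398.8] [7, 4, 19] [0.0192 0.0869]
t 20.02 pos [0.4823 0.0065 0.1726] mixer rel slot -0.1012 0.0014 yaw_y -7.96 zt [-1.e-04 -0.e+00 -1.e+00] F [-0.51 -0.12  0.24] w 0.0001
```

View pics/sk.png

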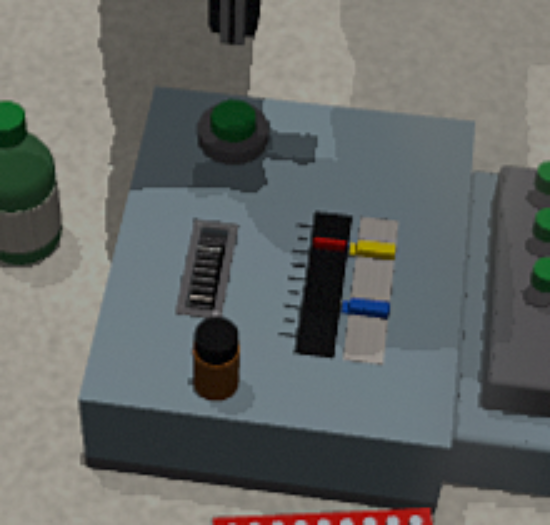

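The picture shows the button back up, the cursor (330,243) beside the yellow clip (375,249) along the mixer's tilted axis, the vial and bottle unmoved, and the finger well clear. I'm handing in.

```bash
python3 -c "
from workcell import bot
print(bot.job_done())"
```

```text
the job is handed in; nothing more can be done
None
```

The red cursor is level with the yellow clip, and the start button was pressed only after the finger was off the wheel. I handed the job in at about 20 s of the 58 s allowed.

- **Wheel:** I found its top by touch, about 78 mm above the table. The first stroke, at about 5.5 N, mostly slipped. After that I rolled it toward the robot in lifted strokes. The readings between moves were 5–8.7 N, sometimes above the suggested 6.5–7.5 N but below the 11 N limit. Force was only read between moves, so I did not see any short peaks.
- **Cursor check:** With the finger lifted, mixer x was -26.8 mm for the cursor and -26.0 mm for yellow by the scene camera. The wrist camera gave -25.8 mm against about -26 mm. The two cameras differ by about 1 mm, within the 4 mm tolerance. After the button press, the scene camera gave -27.0 against -26.2 mm, so nothing had shifted. The wrist camera could no longer see the cursor then.
- **Start button:** I pressed it about 5 mm at 6.3 N, then let it go. It looks fully up in the last picture.
- **Last picture:** The finger is about 65 mm above the button and touching nothing. The vial and bottle stand where they were. The tip box is only partly in that last view, but the arm never went near it.

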